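# Clamp a battery pack in the test fixture and switch it on

## Task

Slide the fixture's clamp carriage along its rail by the yellow handle so that it pushes the green battery pack fully home, snug between the copper pusher and the red contact block, while the isolator is still off. Then throw the isolator's red-knobbed lever over to its on side (the green dot) and leave it there. Do not press on the clear guard above the carriage, and leave everything else on the bench where it is.

Things in the scene. Friction and masses are not known exactly. Their poses are not given: they have to be found in the camera images.
- fixture: Fixed test fixture: aluminium plate, local x -85 to 95, y -190 to 180, z 0 to 12 mm. Origin on the table; x away from the robot, y along the rail, z up. Steel rail at x -45. Pack channel centred on x 25: floor z 12, walls to z 29, 62 mm apart. Red contact block at its +y end: face at y 145, x -13 to 63, top z 97. Rail end stop at x -45, y 143 to 155, top z 42.
- guard: Fixed clear sheet with a yellow near edge, on two posts at its back (x 83, y -175 and 165). Origin and axes of the fixture. Spans x -50 to 90, y -185 to 175, z 142 to 147 mm. It overhangs the handle by 5 mm towards the robot: the handle is out of reach from straight above, but open to a tool tilted 25 to 45 degrees that points down and away from the robot.
- clamp (a joint): The clamp carriage's travel along the fixture's +y, 0 to 0.139 m; 0 = fully retracted (copper pusher face at fixture y -105 mm). At 0.138 the pusher holds the 112 mm pack tight against the contact block. It stays where it is left; it takes about 4 N to move, plus the pack's friction.
- clamp_handle (a point): Grip point on the clamp's yellow upright handle, on its centre line, 20 mm below its top. The handle is 10 (x) x 20 (y) mm, z 55 to 115; this point is at fixture x -45, z 95, and 40 mm to -y of the pusher's face. Fixture axes. Below it a black block 50 x 80 mm, top z 55; to its +x the copper pusher plate, x -3 to 53, top z 78 mm.
- pack: Loose battery pack of 8 lime-green cells in black end plates, 58 (x) x 112 (y) x 72 mm, about 0.7 kg, upright in the fixture's channel with 2 mm of play each side. Origin: centre of its underside, z up, y along the rail.
- pack_front (a point): Centre of the pack's +y end face (56 mm from its origin, 36 mm up). Fully home it touches the contact face at fixture y = +145 mm.
- contact_face (a point): Point on the contact block's face, fixture (25, 145, 48) mm: where the pack's end must arrive.
- isolator_base: Fixed grey isolator box with a yellow top, 110 (x) x 80 (y) x 55 mm. Origin: centre of its underside, z up. The lever turns about the local y axis through (0, 0, 62 mm). The green (on) dot is on the top at local +x, the white (off) dot at local -x. It may stand to the left or to the right of the fixture.
- isolator (a joint): Angle of the isolator's lever, 0 to 1.2 rad: 0 = off (leaning 0.6 rad to the box's local -x), 1.2 = on (leaning 0.6 rad to local +x, the green dot). It is over-centre: past upright it drops to the other side, and it stays at either end. It takes less than 2 N.
- isolator_knob (a point): Centre of the red ball knob (32 mm diameter) at the lever's end, 85 mm from the lever's axis (lever 12 mm thick). At off it stands at local (-48, 0, 132) mm of the box, at on (+48, 0, 132), and upright at z 147.
- meter: Bystander: yellow multimeter, 150 x 85 x 44 mm, lying flat on the other side of the fixture. Origin: centre of its underside.
- screwdriver: Bystander: screwdriver with a yellow handle, 200 mm long, 26 mm thick, lying to the front left of the fixture. Origin: its middle, on the table; x along it towards the blade.
- bottle: Bystander: white bottle, 56 mm across, 130 mm tall, to the back left of the fixture. Origin: centre of its underside.
- tin: Bystander: flat round metal tin, 64 mm across, 24 mm tall, to the back right of the fixture. Origin: centre of its underside.
- pliers: Bystander: pliers with pale green handles, 170 mm long, 16 mm thick, lying flat to the front right of the fixture. Origin: near their middle; x along them towards the jaws.
Not all that is in view belongs to the job. What is shaped like the isolator_base but purple is not meant.

How it is judged:
On the way, in this order (a step that is already met when the one before it is completed fails the run):
1. the pack is pushed home against the contact block and clamped, with the isolator still off (value of joint clamp above 0.134 m and y of pack_front in the frame of fixture above 0.141 m and angle between pack's own z axis and vertical below 0.1 rad and value of joint isolator below 0.3 rad), for 0.2 s.
2. the isolator lever is thrown to on (value of joint isolator above 1.1 rad), for 0.2 s.
At the end, for the whole second after the job is handed in: The pack's end is within 4 mm of the contact face and the pack is upright (within 0.1 rad), the clamp is at 0.134 m or more (its pusher within about 4 mm of the pack), both at rest, and the isolator's lever is on (above 1.1 rad) (value of joint clamp above 0.134 m and y of pack_front in the frame of fixture above 0.141 m and angle between pack's own z axis and vertical below 0.1 rad and value of joint isolator above 1.1 rad and linear speed of pack below 0.02 m/s and velocity of joint clamp between -0.01 and 0.01 m/s); the robot touches nothing.
It fails at once if the clear guard is pressed with more than 15 N (contact force between any of the arm, the fingers and guard above 15 N).
It fails at once if a bystander is moved more than 30 mm (distance of any of meter, screwdriver, bottle, tin, pliers from where it was at the start of the episode above 0.03 m).
It also fails if it takes over 48 s, if anything falls off the work surface, if the arm or the gripper's body presses on something with over 40 N, if the wrist force passes 120 N, or if a joint passes its speed limit or range.

## Robot

A 6-joint arm with a two-finger parallel gripper is mounted at the origin on the work surface. World frame = base frame: x ahead of the robot, y to its left, z up, the work surface at z = 0. Lengths are in m, angles in rad, forces in N, time in s.
With the tool pointing down it reaches from about 0.35 to 0.85 m from the base axis. Payload 8.1 kg.
Tool frame: the origin (TCP) lies on the centre line of the jaws, within the pads' length; the fingertips stand robot.finger_overhang ahead of it and the grasp point (between the pads) lies 5 mm behind it (robot.finger_overhang is the distance from the TCP to the fingertips, in m); z points along the fingers, y is the direction in which the jaws open and shut (so a half turn about z gives the same grasp; the last joint's range is limited). The gripper opens to 93 mm and grips with 3 to 60 N. Pads are 15 mm wide; open, the fingers measure 128 mm over their backs; the gripper's body (75 mm by 188 mm) begins 65 mm behind the grasp point.
Start: joints at [-0.085, 0.13, 1.488, -0, 1.523, -0.085], TCP at [0.6, 0, 0.233] pointing down, gripper open.
Joint ranges: [-2.96, 2.96], [-0.89, 2.26], [0.02, 2.5], [-1.34, 4.48], [0, 2.73], [-2.66, 2.66]. Speed limits (rad/s): [2.39, 2.39, 2.79, 3.14, 3.14, 3.14].

## Interface

Orientations are given as a rotation vector (axis times angle).
In Python, from plant import robot gives the robot as it stands. The module is installed in compiled form; this text tells all that it offers.
- The arm moves only by the tool carry_out, never from a script. Its argument "commands" is a list that holds one entry, the list of rows, each a list of 4 numbers: the shift along the tool's x, y, z in cm, then the turn about the tool's z in degrees. In form: [[[tx, ty, tz, roll], ...]]. A call has 1 to 20 rows; each row shifts and turns the commanded pose from where the row before left it, along the tool's axes as they then stand; what a row does not reach is not made up. A row lasts 1/12 s, in which the tool goes at most 41.7 mm and 7.16 degrees, less where a joint would pass 70% of its speed; a pose out of reach is approached as far as the arm can. A call is refused whole if a number of a shift passes 4.17 or a number of a turn 7.16, either way. A call with a gripper value outside its range is refused whole. "claw" is the finger opening in cm, from 0 to 9.3, set as the call begins (left out, the last holds). The fingers move at their own pace and stop on an object; "grip_force" is the grip in N (left out, the last holds). Time passes only in rows, so rows that do not move let the fingers close. It gives the time, the measured TCP pose, the force and the opening at its end, in the units of the state.
- robot.read_state(): the state, without advancing time (a new reading comes with each control period).
- robot.read_camera(name): name is "scene" or "side" or "wrist"; returns the picture (384x512x3 uint8, red, green, blue); there is no depth.
- robot.camera_params(name): a dict with "mtx" (3x3 intrinsics, pixels), "dist_coeffs" ([k1, k2, p1, p2, k3] as OpenCV has them; the pictures are not rectified), "R" (3x3) and "t" (3): a world point X has camera coordinates R X + t. Camera axes: x right, y down, z forward; pixel columns grow to the right and rows downward; lengths in m; the calibration is good to about 2 mm. A picture is of the moment at which its call begins: read the wrist's pose just before it. camera_params takes no time and is no camera call; for the wrist camera it gives the pose at the moment of the call.
- robot.close_job(): hands the job in, once; it reports no verdict.
The state is a dict: "t": time; "q": joint angles; "dq": joint speeds; "joint_torque": joint torques, N m; "tool_pos": TCP position; "orientation": TCP orientation; "force": force on the tool from outside, world axes, zero at the start; "wrist_torque": the same for the moment, N m; "opening": finger opening in m.
Only numpy, scipy, OpenCV 4.12 (cv2) and the standard library are available. Lean on these libraries where they do the work, as an engineer would, in place of code of your own. Each camera call takes 0.05 s, during which the arm holds its last target.

## Working session

There is one attempt and no reset: what is moved stays moved. The work goes in short steps, Python scripts to look and compute and a tool call to move; the robot and the scene stay as the last step left them, time stands still between calls to the robot, and variables do not carry over. Pictures are saved under pics/ and viewed, and the job is handed in when it is done.

Besides the shell and the picture viewer there is one more tool, called after "Emit:" as name(argument=value, ...), one argument or row to a line, values as JSON. carry_out: Moves the arm, as the interface text tells. Its arguments: {"type":"object","properties":{"commands":{"type":"array","items":{"type":"array","items":{"type":"array","items":{"type":"number"}}}},"claw":{"type":"number"},"grip_force":{"type":"number"}},"required":["commands"]}

```bash
mkdir -p pics; python3 - <<'E'
from plant import robot
import cv2, numpy as np
s=robot.read_state(); print(s, robot.finger_overhang)
for n in ["scene","side","wrist"]:
    p=robot.camera_params(n); print(n,{k:np.round(v,4).tolist() for k,v in p.items()})
    im=robot.read_camera(n); cv2.imwrite(f"pics/{n}0.png",im[:,:,::-1])
E
```

```text
{'t': 0.0, 'q': array([-8.54158012e-02,  1.31138944e-01,  1.48928736e+00,  2.52922551e-05,
        1.52300418e+00, -8.53899703e-02]), 'dq': array([ 0.00015628, -0.00189708, -0.00100423,  0.00072932,  0.00047091,
        0.00032033]), 'joint_torque': array([-1.61290725e-03, -5.59853125e+01, -4.91755986e+01,  7.67333270e-02,
        3.59135563e-02, -2.97389461e-04]), 'tool_pos': array([5.99450756e-01, 6.91059188e-05, 2.31596271e-01]), 'orientation': array([-2.22046568e+00, -2.22040559e+00,  1.82857475e-03]), 'force': array([-0.26901281,  0.75668454,  1.1572415 ]), 'wrist_torque': array([-0.04818564,  0.01713285,  0.02306864]), 'opening': 0.09275436444738752} 0.014
scene {'mtx': [[380.0725, 0.0, 264.4352], [0.0, 380.0725, 192.7811], [0.0, 0.0, 1.0]], 'dist_coeffs': [-0.1018, 0.0, 0.0, 0.0, 0.0], 'R': [[0.929, -0.3702, -0.0038], [-0.255, -0.6326, -0.7313], [0.2683, 0.6803, -0.6821]], 't': [-0.4447, 0.1759, 1.0597]}
side {'mtx': [[428.6575, 0.0, 252.7261], [0.0, 428.6575, 189.6925], [0.0, 0.0, 1.0]], 'dist_coeffs': [-0.0208, 0.0, 0.0, 0.0, 0.0], 'R': [[-0.8104, -0.5857, 0.0114], [-0.4149, 0.5601, -0.7171], [0.4136, -0.5859, -0.6969]], 't': [0.3313, 0.2855, 1.194]}
wrist {'mtx': [[301.0894, 0.0, 257.7792], [0.0, 301.0894, 190.5105], [0.0, 0.0, 1.0]], 'dist_coeffs': [-0.0291, 0.0, 0.0, 0.0, 0.0], 'R': [[1.0, -0.0018, -0.0012], [-0.0014, -0.9678, 0.2518], [-0.0016, -0.2518, -0.9678]], 't': [-0.599, -0.0288, 0.3902]}
```

View pics/scene0.png

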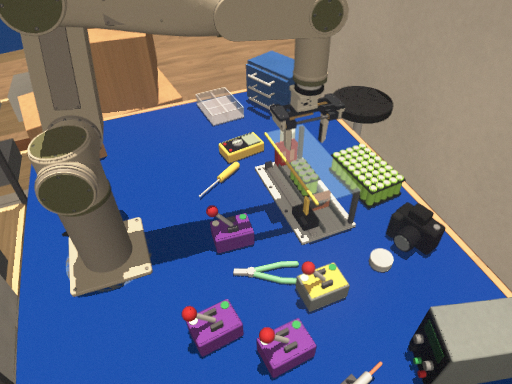

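View pics/side0.png

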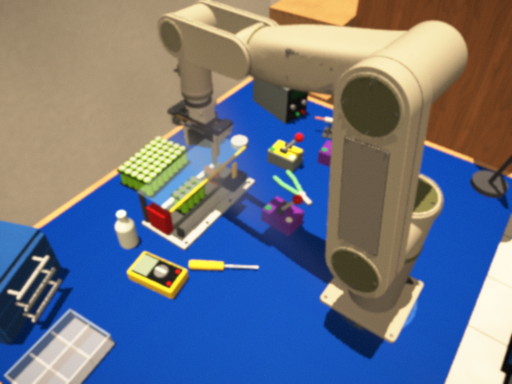

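View pics/wrist0.png

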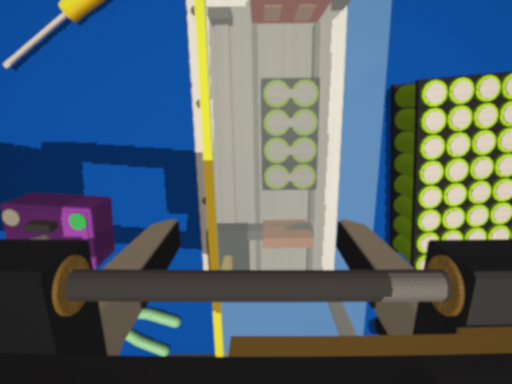

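```bash
python3 - <<'E'
import cv2
im=cv2.imread("pics/scene0.png")
cv2.imwrite("pics/sc_fix.png",cv2.resize(im[115:250,240:370],None,fx=4.4,fy=4.4,interpolation=cv2.INTER_CUBIC))
cv2.imwrite("pics/sc_iso.png",cv2.resize(im[250:320,270:370],None,fx=7,fy=7,interpolation=cv2.INTER_CUBIC))
im=cv2.imread("pics/side0.png")
cv2.imwrite("pics/si.png",cv2.resize(im[120:260,130:330],None,fx=4,fy=4,interpolation=cv2.INTER_CUBIC))
im=cv2.imread("pics/wrist0.png")
cv2.imwrite("pics/wr.png",cv2.resize(im[0:290,170:370],None,fx=2.06,fy=2.06,interpolation=cv2.INTER_CUBIC))
E
```

```text
(no output)
```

View pics/sc_fix.png

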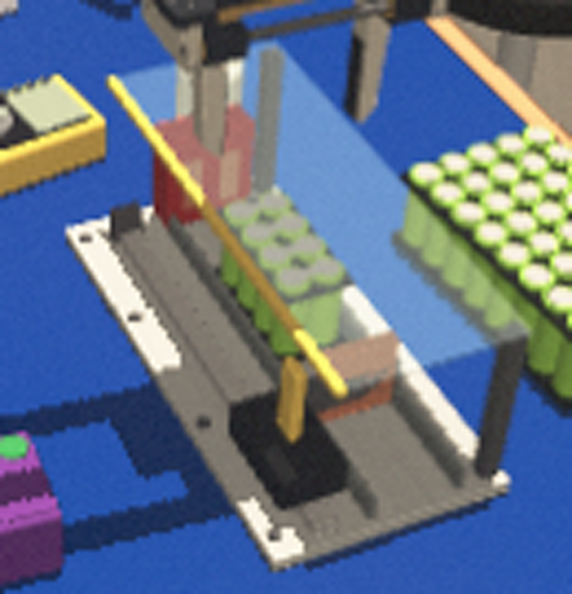

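View pics/sc_iso.png

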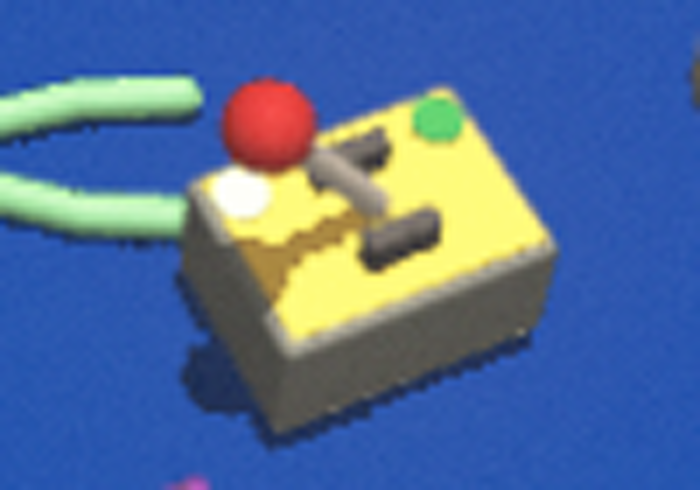

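View pics/si.png

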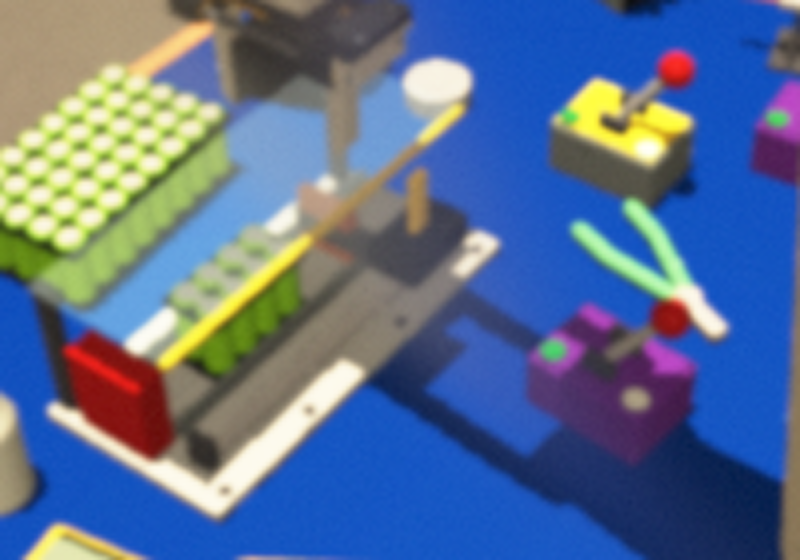

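View pics/wr.png

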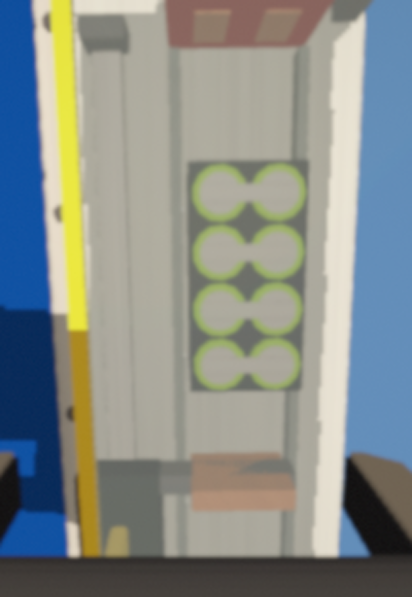

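```bash
cat > h.py <<'E'
from plant import robot
import cv2, numpy as np
from scipy.optimize import least_squares
def proj(P,n,p=None):
    p=p or robot.camera_params(n)
    return cv2.projectPoints(np.asarray(P,float).reshape(-1,3),cv2.Rodrigues(p["R"])[0],p["t"],p["mtx"],np.array(p["dist_coeffs"]))[0].reshape(-1,2)
def tf(v,L):
    L=np.asarray(L,float)/1000; c,s=np.cos(v[2]),np.sin(v[2])
    return np.stack([v[0]+c*L[...,0]-s*L[...,1],v[1]+s*L[...,0]+c*L[...,1],L[...,2]],-1)
def cr(p,s,o): return (np.array(p)+.5)/s-.5+np.array(o)
E
python3 - <<'E'
from h import *
obs=[("scene",(-85,180,12),(67,232),4.4,(240,115)),("scene",(-85,-190,12),(274,561),4.4,(240,115)),("scene",(95,-190,12),(509,482),4.4,(240,115)),
("scene",(-50,175,147),(112,78),4.4,(240,115)),("scene",(-50,-185,147),(343,390),4.4,(240,115)),
("side",(-85,180,12),(220,510),4,(130,120)),("side",(95,180,12),(50,405),4,(130,120)),("side",(-85,-190,12),(498,238),4,(130,120)),
("side",(-50,175,147),(165,362),4,(130,120)),("side",(-50,-185,147),(463,106),4,(130,120))]
def res(v,obs): return np.array([proj(tf(v,L),n)[0]-cr(p,s,o) for n,L,p,s,o in obs])
f=least_squares(lambda v:res(v,obs).ravel(),[0.65,0.1,0],loss="soft_l1")
print("fix",f.x);print(res(f.x,obs).round(1).tolist())
iso=[("scene",L,p,7,(270,250)) for L,p in [((-55,40,55),(190,187)),((-55,-40,55),(292,352)),((55,-40,55),(554,248)),((55,40,55),(447,88)),((-48,0,132),(268,125))]]
iso+=[("side",(-48,0,132),(676,69),4,(130,120))]
g=least_squares(lambda v:res(v,iso).ravel(),[0.6,-0.3,0],loss="soft_l1")
print("iso",g.x);print(res(g.x,iso).round(1).tolist())
# handle: top centre (292,360) scene, (418,172) side
hs=[("scene",(292,360),4.4,(240,115)),("side",(418,172),4,(130,120))]
h=least_squares(lambda y:np.ravel([proj(tf(f.x,(-45,y[0],115)),n)[0]-cr(p,s,o) for n,p,s,o in hs]),[-145])
print("handle y",h.x,h.fun)
np.save("fix.npy",f.x);np.save("iso.npy",g.x)
for n,im in (("scene",cv2.imread("pics/scene0.png")),("side",cv2.imread("pics/side0.png")),("wrist",cv2.imread("pics/wrist0.png"))):
    F=f.x
    for L in [(-85,180,12),(-85,-190,12),(95,-190,12),(95,180,12),(-50,175,147),(-50,-185,147),(-45,h.x[0],115),(-13,145,97),(63,145,97)]:
        q=proj(tf(F,L),n)[0]; 
        if abs(q).max()<2000: cv2.drawMarker(im,tuple(int(round(a)) for a in q),(255,0,255),0,5)
    for L in [(-48,0,132),(48,0,132),(-55,40,55),(55,40,55),(55,-40,55)]:
        q=proj(tf(g.x,L),n)[0]
        if abs(q).max()<2000: cv2.drawMarker(im,tuple(int(round(a)) for a in q),(255,255,0),0,5)
    x0,y0,w,hh={"scene":(190,110,200,210),"side":(130,110,200,150),"wrist":(0,0,512,384)}[n]
    cv2.imwrite(f"pics/chk_{n}.png",cv2.resize(im[y0:y0+hh,x0:x0+w],None,fx={"scene":2.8,"side":3.8,"wrist":1}[n],fy={"scene":2.8,"side":3.8,"wrist":1}[n]))
print(tf(f.x,[(-45,h.x[0],95),(-45,-6,95)]),tf(g.x,[(-48,0,132),(0,0,147),(48,0,132)]))
E
```

```text
fix [0.60818605 0.01976256 0.0155623 ]
[[-0.4, -0.6], [0.4, 0.5], [0.9, 0.1], [-0.9, 0.6], [-0.9, 1.1], [-0.8, -0.1], [-1.0, 0.0], [0.2, -0.1], [-0.0, 0.2], [-0.0, -0.4]]
iso [ 0.50267631 -0.3297257   0.02780172]
[[-1.1, -1.0], [-0.6, 1.2], [1.5, -0.0], [0.2, -1.2], [0.1, 0.8], [-0.2, -0.1]]
handle y [-121.32993063] [ 0.46449658  0.77777212 -1.33498476  0.05251553]
[[ 0.56507959 -0.10225296  0.095     ]
 [ 0.56328487  0.01306301  0.095     ]] [[ 0.45469486 -0.33106001  0.132     ]
 [ 0.50267631 -0.3297257   0.147     ]
 [ 0.55065776 -0.32839139  0.132     ]]
```

View pics/chk_scene.png

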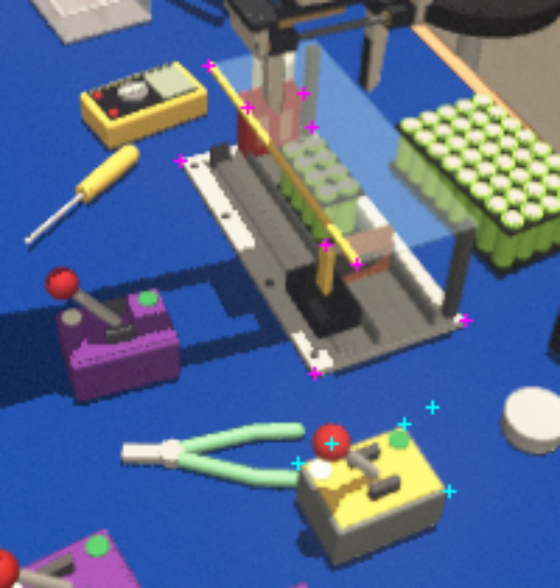

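View pics/chk_side.png

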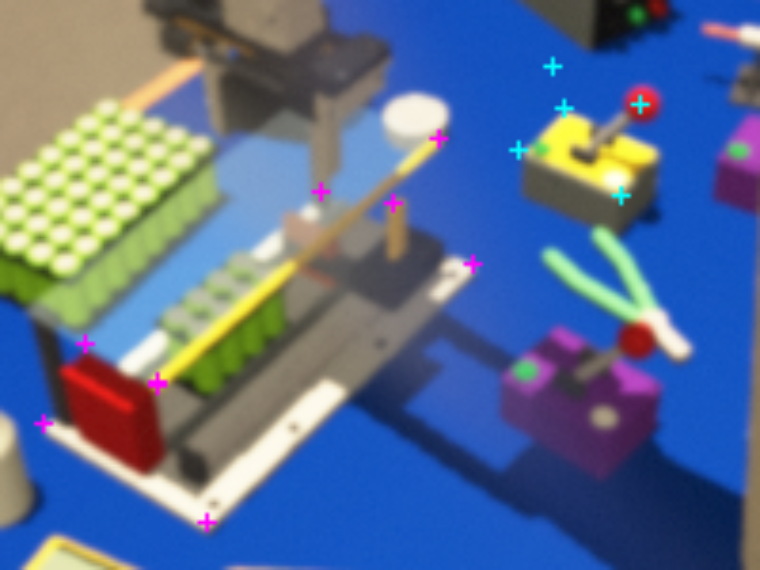

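View pics/chk_wrist.png

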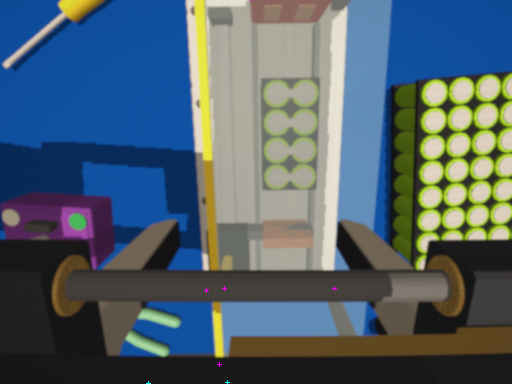

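The isolator meant is the yellow-topped grey box at scene (322,285). The three at (232,230), (215,328) and (286,347) are purple, so they are decoys; the crops confirm this. The fixture sits at about (0.608, 0.020) with nearly zero yaw, and the handle at about (0.565, -0.102).

A command row has no tilt axis. I'll move up and out to see how the arm behaves near its reach limit.

Emit:
carry_out(
  commands=[
    [[0,0,-4,0],[0,0,-4,0],[0,4,0,0],[0,4,0,0],[0,4,0,0],[0,4,0,0],[0,4,0,0],[0,4,0,0],[0,4,0,0],[0,4,0,0]],
  ],
)

```text
t: 0.98
tool_pos: [0.8505, -0.0006, 0.3139]
orientation: [2.218, 2.217, 0.009]
force: [1.3, 0.5, 0.8]
opening: 0.0928
```

```bash
python3 - <<'E'
from plant import robot
s=robot.read_state()
print({k:(s[k].round(4) if hasattr(s[k],'round') else s[k]) for k in s})
E
```

```text
{'t': 0.9833, 'q': array([-6.1200e-02,  1.0205e+00,  1.3630e-01,  6.0000e-04,  1.9769e+00,
       -6.0900e-02]), 'dq': array([ 0.009 ,  1.2735, -1.9612,  0.0075,  0.5642,  0.013 ]), 'joint_torque': array([ 4.79100e-01, -9.66235e+01, -3.70367e+01,  5.43000e-02,
       -5.23800e-01, -3.16000e-02]), 'tool_pos': array([ 8.505e-01, -6.000e-04,  3.139e-01]), 'orientation': array([2.2176, 2.2174, 0.0088]), 'force': array([1.2762, 0.5247, 0.8481]), 'wrist_torque': array([-0.0805, -0.0141, -0.0262]), 'opening': 0.09275849651394304}
```

Emit:
carry_out(
  commands=[
    [[0,4,0,0],[0,4,0,0],[0,4,0,0],[0,4,0,0],[0,0,0,0],[0,0,0,0]],
  ],
)

```text
t: 1.48
tool_pos: [0.9069, -0.0005, 0.2803]
orientation: [2.165, 2.165, 0.119]
force: [-0.3, -0.7, -0.2]
opening: 0.0929
```

```bash
cat > st.py <<'E'
from plant import robot
from scipy.spatial.transform import Rotation as R
s=robot.read_state()
print("t",round(s["t"],3),"q",s["q"].round(4),"pos",s["tool_pos"].round(4),"open",round(s["opening"],4),"F",s["force"].round(1))
print(R.from_rotvec(s["orientation"]).as_matrix().round(3).tolist())
E
python3 st.py
```

```text
t 1.483 q [-0.0597  1.132   0.024   0.007   1.8758 -0.0573] pos [ 9.069e-01 -5.000e-04  2.803e-01] open 0.0929 F [-0.3 -0.7 -0.2]
[[-0.0, 0.994, 0.11], [1.0, 0.0, 0.0], [0.0, 0.11, -0.994]]
```

Emit:
carry_out(
  commands=[
    [[0,4,0,0],[0,4,0,0],[0,4,0,0],[0,4,0,0],[0,4,0,0],[0,0,0,0]],
  ],
)

```text
t: 1.98
tool_pos: [0.9677, -0.0005, 0.2678]
orientation: [2.084, 2.084, 0.27]
force: [-0.2, 0.1, 0.9]
opening: 0.0933
```

```bash
python3 st.py
```

```text
t 1.983 q [-0.059   1.1582  0.0232  0.015   1.7026 -0.0551] pos [ 9.677e-01 -5.000e-04  2.678e-01] open 0.0933 F [-0.2  0.1  0.9]
[[0.0, 0.967, 0.255], [1.0, 0.0, -0.0], [-0.0, 0.255, -0.967]]
```

Pushing against the reach limit does tilt the tool outward: it is now at 14.8°. I'll keep going.

Emit:
carry_out(
  commands=[
    [[0,4,0,0],[0,4,0,0],[0,4,0,0],[0,4,0,0],[0,4,0,0],[0,4,0,0],[0,4,0,0],[0,0,0,0]],
  ],
)

```text
t: 2.65
tool_pos: [1.0364, -0.0004, 0.2984]
orientation: [1.963, 1.963, 0.464]
force: [0.2, -0.0, 0.3]
opening: 0.093
```

```bash
python3 st.py
```

```text
t 2.65 q [-0.059   1.154   0.0224  0.0261  1.5015 -0.0547] pos [ 1.0364e+00 -4.0000e-04  2.9840e-01] open 0.093 F [ 0.2 -0.   0.3]
[[0.0, 0.894, 0.448], [1.0, 0.0, -0.0], [-0.0, 0.448, -0.894]]
```

Emit:
carry_out(
  commands=[
    [[0,4,0,0],[0,4,0,0],[0,4,0,0],[0,4,0,0],[0,0,0,0],[0,-4,0,0],[0,-4,0,0],[0,-4,0,0],[0,-4,0,0]],
  ],
)

```text
t: 3.4
tool_pos: [1.0102, -0.001, 0.2955]
orientation: [1.892, 1.893, 0.563]
force: [1.7, 0.3, 0.8]
opening: 0.0932
```

```bash
python3 st.py
```

```text
t 3.4 q [-0.0645  0.7562  0.6798  0.0391  1.1285 -0.0712] pos [ 1.0102e+00 -1.0000e-03  2.9550e-01] open 0.0932 F [1.7 0.3 0.8]
[[-0.0, 0.837, 0.547], [1.0, 0.0, 0.0], [-0.0, 0.547, -0.837]]
```

The tilt persists after backing off: 33.2°, pointing down and away. Next I'll roll so the jaws open along the rail.

Emit:
carry_out(
  commands=[
    [[0,0,0,-7],[0,0,0,-7],[0,0,0,-7],[0,0,0,-7],[0,0,0,-7],[0,0,0,-7],[0,0,0,-7],[0,0,0,-7],[0,0,0,-7],[0,0,0,-7],[0,0,0,-7],[0,0,0,-7],[0,0,0,-7]],
  ],
  claw=6,
)

```text
t: 4.48
tool_pos: [1.0105, -0.001, 0.2953]
orientation: [-0.031, 2.565, -0.009]
force: [-0.0, 1.2, -0.3]
opening: 0.0602
```

```bash
cat >> st.py <<'E'
import sys,numpy as np
if len(sys.argv)>1:
    g=np.array([float(a) for a in sys.argv[1:4]]); M=R.from_rotvec(s["orientation"]).as_matrix()
    print("to goal, tool cm:",(M.T@(g-s["tool_pos"])*100).round(2))
E
python3 st.py .486 -.102 .2955
python3 - <<'E'
from h import *
# purple knob near fixture: scene px & side px triangulate
p1=robot.camera_params("scene");p2=robot.camera_params("side")
a=(213,212);b=cr((670,318),4,(130,120))
f=least_squares(lambda X:np.r_[proj(X,"scene")[0]-a,proj(X,"side")[0]-b],[.4,0,.13]);print(f.x,f.fun)
E
```

```text
t 4.483 q [-0.0644  0.7599  0.6742  0.039   1.1325 -1.6653] pos [ 1.0105e+00 -1.0000e-03  2.9530e-01] open 0.0602 F [-0.   1.2 -0.3]
[[-0.838, -0.02, 0.545], [-0.024, 1.0, 0.0], [-0.545, -0.013, -0.839]]
to goal, tool cm: [ 44.2   -9.04 -28.6 ]
[ 0.30239621 -0.07323506  0.12800101] [-0.37997138  0.2530949  -0.43404698 -0.27354761]
```

Emit:
carry_out(
  commands=[
    [[2.76,-0.56,-1.79,0],[2.76,-0.56,-1.79,0],[2.76,-0.56,-1.79,0],[2.76,-0.56,-1.79,0],[2.76,-0.56,-1.79,0],[2.76,-0.56,-1.79,0],[2.76,-0.56,-1.79,0],[2.76,-0.56,-1.79,0],[2.76,-0.56,-1.79,0],[2.76,-0.56,-1.79,0],[2.76,-0.56,-1.79,0],[2.76,-0.56,-1.79,0],[2.76,-0.56,-1.79,0],[2.76,-0.56,-1.79,0],[2.76,-0.56,-1.79,0],[2.76,-0.56,-1.79,0],[0,0,0,0],[0,0,0,0]],
  ],
)

```text
t: 5.98
tool_pos: [0.486, -0.0993, 0.2972]
orientation: [-0.021, 2.561, -0.01]
force: [1.4, -0.3, 0.5]
opening: 0.06
```

```bash
python3 st.py .486 -.102 .2165
python3 - <<'E'
from h import *
im=robot.read_camera("wrist")[:,:,::-1].copy(); p=robot.camera_params("wrist")
F=np.load("fix.npy")
for L in [(-45,-131,115),(-45,-111,115),(-50,-185,147),(-50,175,147),(-85,-190,12)]:
    q=proj(tf(F,L),"wrist",p)[0]; print(L,q)
    if abs(q).max()<1000: cv2.drawMarker(im,tuple(int(round(a)) for a in q),(255,0,255),0,9)
cv2.imwrite("pics/w1.png",im)
im=robot.read_camera("scene")[:,:,::-1]; cv2.imwrite("pics/s1.png",cv2.resize(im[60:270,190:390],None,fx=2.8,fy=2.8))
E
```

```text
t 5.983 q [-0.4999 -0.7731  2.1992  0.2826  1.2057 -2.1193] pos [ 0.486  -0.0993  0.2972] open 0.06 F [ 1.4 -0.3  0.5]
[[-0.836, -0.013, 0.548], [-0.017, 1.0, -0.003], [-0.548, -0.012, -0.836]]
to goal, tool cm: [ 4.44 -0.18  6.75]
(-45, -131, 115) [247.86502859 143.97197308]
(-45, -111, 115) [265.2962386 144.0321972]
(-50, -185, 147) [196.15929033 159.28270749]
(-50, 175, 147) [530.0512354  161.35257466]
(-85, -190, 12) [203.79371897  68.59786305]
```

View pics/w1.png

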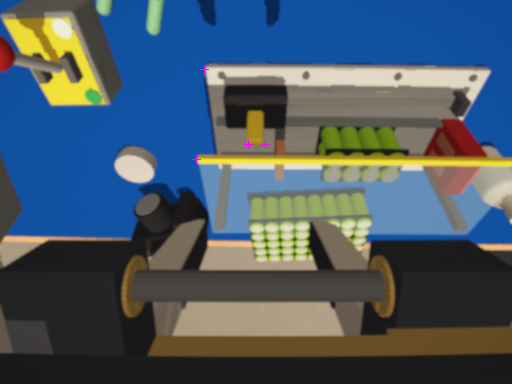

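View pics/s1.png

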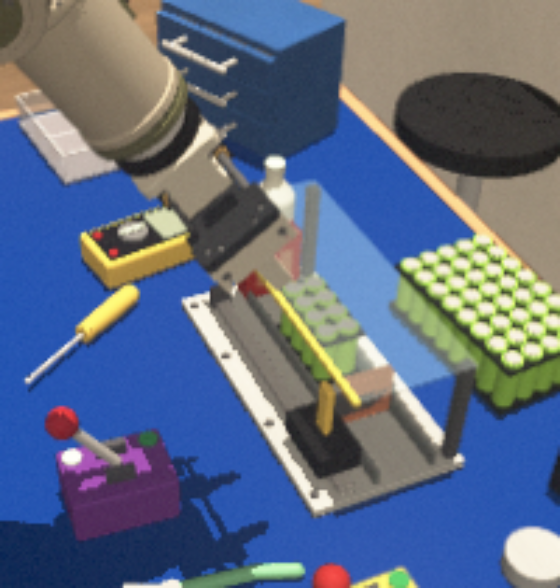

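The handle is at wrist (256,127), within about 1 px of the prediction. Now to the standoff point, then along the tool axis.

Emit:
carry_out(
  commands=[
    [[1.48,-0.1,2.25,0],[1.48,-0.1,2.25,0],[1.48,-0.1,2.25,0],[0,0,3,0],[0,0,3,0],[0,0,2,0],[0,0,0,0],[0,0,0,0]],
  ],
)

```text
t: 6.75
tool_pos: [0.5293, -0.1008, 0.145]
orientation: [-0.024, 2.57, -0.002]
force: [0.1, -0.3, 0.2]
opening: 0.0601
```

```bash
python3 st.py .568 -.1015 .091
python3 - <<'E'
from h import *
im=robot.read_camera("wrist")[:,:,::-1].copy(); p=robot.camera_params("wrist")
F=np.load("fix.npy")
for L in [(-45,-131,115),(-45,-111,115),(-50,-185,147)]:
    q=proj(tf(F,L),"wrist",p)[0]; print(L,q)
    if abs(q).max()<1000: cv2.drawMarker(im,tuple(int(round(a)) for a in q),(255,0,255),0,9)
cv2.imwrite("pics/w2.png",im)
E
```

```text
t 6.75 q [-0.445  -0.5067  2.3151  0.3237  0.8352 -2.1921] pos [ 0.5293 -0.1008  0.145 ] open 0.0601 F [ 0.1 -0.3  0.2]
[[-0.841, -0.017, 0.541], [-0.018, 1.0, 0.003], [-0.541, -0.007, -0.841]]
to goal, tool cm: [-0.34 -0.1   6.63]
(-45, -131, 115) [243.41210689 231.56198925]
(-45, -111, 115) [271.71566516 231.72420537]
(-50, -185, 147) [155.04044299 268.67092868]
```

View pics/w2.png

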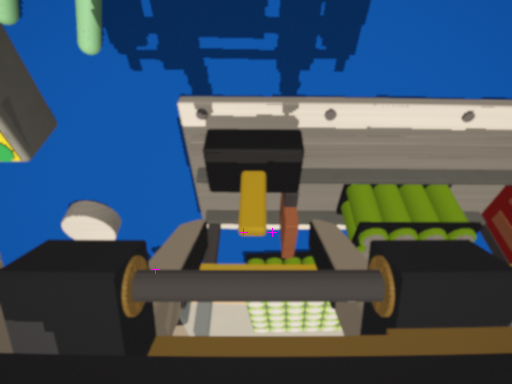

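The handle top spans columns 240–267, roughly centred between the fingers. Advancing, shifting slightly toward -y.

Emit:
carry_out(
  commands=[
    [[-0.17,-0.17,1.7,0],[-0.17,-0.16,1.7,0],[0,0,1.6,0],[0,0,1.6,0],[0,0,0,0],[0,0,0,0]],
  ],
)

```text
t: 7.3
tool_pos: [0.5689, -0.1053, 0.0948]
orientation: [-0.024, 2.565, -0.006]
force: [0.4, -0.1, 0.1]
opening: 0.0601
```

```bash
python3 st.py .568 -.1045 .091
python3 - <<'E'
from h import *
im=robot.read_camera("wrist")[:,:,::-1].copy(); cv2.imwrite("pics/w3.png",im)
im=robot.read_camera("scene")[:,:,::-1]; cv2.imwrite("pics/s3.png",cv2.resize(im[60:270,190:390],None,fx=2.8,fy=2.8))
E
```

```text
t 7.3 q [-0.4104 -0.2834  2.2557  0.3617  0.6642 -2.2284] pos [ 0.5689 -0.1053  0.0948] open 0.0601 F [ 0.4 -0.1  0.1]
[[-0.838, -0.016, 0.545], [-0.018, 1.0, 0.001], [-0.545, -0.009, -0.838]]
to goal, tool cm: [0.28 0.08 0.27]
```

View pics/w3.png

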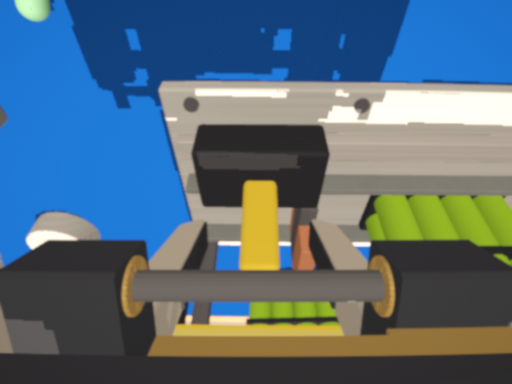

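View pics/s3.png

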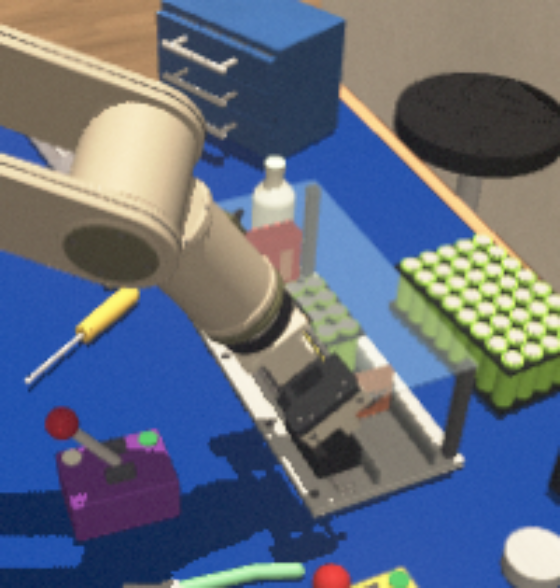

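The handle is between the pads, so I'll close.

Emit:
carry_out(
  commands=[
    [[0.2,0,0.2,0],[0,0,0,0],[0,0,0,0],[0,0,0,0],[0,0,0,0],[0,0,0,0],[0,0,0,0],[0,0,0,0]],
  ],
  claw=0,
  grip_force=30,
)

```text
t: 8.07
tool_pos: [0.5681, -0.1052, 0.0913]
orientation: [-0.023, 2.565, -0.006]
force: [-1.5, 1.3, 2.7]
opening: 0.0201
```

```bash
python3 st.py .568 -.1045 .091
```

```text
t 8.067 q [-0.4111 -0.2794  2.2597  0.3659  0.6568 -2.2334] pos [ 0.5681 -0.1052  0.0913] open 0.0201 F [-1.5  1.3  2.7]
[[-0.838, -0.015, 0.545], [-0.018, 1.0, 0.001], [-0.545, -0.009, -0.838]]
to goal, tool cm: [0.03 0.07 0.02]
```

Gripped at 20 mm, which matches the handle width. Sliding along +y.

Emit:
carry_out(
  commands=[
    [[0,0.5,0,0],[0,1,-0.01,0],[0,1,-0.01,0],[0,1,-0.01,0],[0,1,-0.01,0],[0,1,-0.01,0],[0,1,-0.01,0],[0,1,-0.01,0],[0,1,-0.01,0],[0,0.5,0,0],[0,0.5,0,0],[0,0,0,0]],
  ],
)

```text
t: 9.07
tool_pos: [0.5667, -0.0104, 0.0914]
orientation: [-0.023, 2.564, -0.008]
force: [3.2, -4.0, -1.9]
opening: 0.0197
```

```bash
python3 st.py .5663 .0122 .091
python3 - <<'E'
from h import *
im=robot.read_camera("scene")[:,:,::-1]; cv2.imwrite("pics/s4.png",cv2.resize(im[100:260,220:370],None,fx=3.7,fy=3.7))
im=robot.read_camera("side")[:,:,::-1]; cv2.imwrite("pics/d4.png",cv2.resize(im[110:260,130:330],None,fx=3.8,fy=3.8))
E
```

```text
t 9.067 q [-0.1671 -0.3365  2.3041  0.1586  0.6083 -1.8595] pos [ 0.5667 -0.0104  0.0914] open 0.0197 F [ 3.2 -4.  -1.9]
[[-0.837, -0.015, 0.546], [-0.018, 1.0, -0.001], [-0.546, -0.01, -0.838]]
to goal, tool cm: [0.02 2.26 0.01]
```

View pics/s4.png

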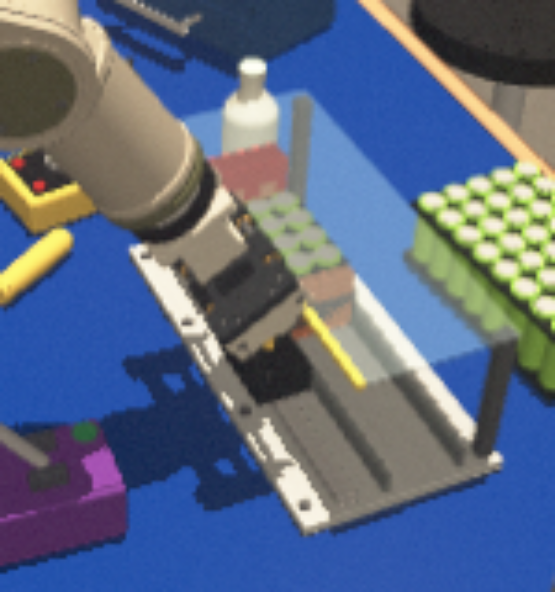

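View pics/d4.png

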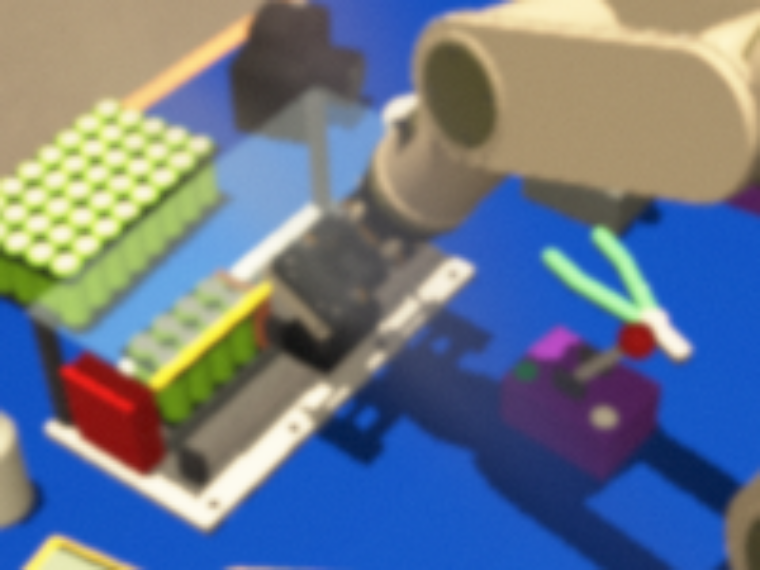

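Emit:
carry_out(
  commands=[
    [[0,0.4,0,0],[0,0.4,0,0],[0,0.4,0,0],[0,0.4,0,0],[0,0.3,0,0],[0,0.2,0,0],[0,0,0,0]],
  ],
)

```text
t: 9.75
tool_pos: [0.5664, 0.0098, 0.0913]
orientation: [-0.022, 2.564, -0.008]
force: [-0.4, -7.0, -1.0]
opening: 0.0203
```

```bash
python3 st.py .5663 .0122 .091
```

```text
t 9.75 q [-0.1116 -0.3374  2.3048  0.1054  0.6017 -1.7691] pos [0.5664 0.0098 0.0913] open 0.0203 F [-0.4 -7.  -1. ]
[[-0.838, -0.014, 0.546], [-0.018, 1.0, -0.001], [-0.546, -0.011, -0.838]]
to goal, tool cm: [0.02 0.24 0.02]
```

Emit:
carry_out(
  commands=[
    [[0,0.15,0,0],[0,0.15,0,0],[0,0.1,0,0],[0,0.1,0,0],[0,0,0,0],[0,0,0,0]],
  ],
)

```text
t: 10.25
tool_pos: [0.5664, 0.0137, 0.0913]
orientation: [-0.022, 2.564, -0.01]
force: [-0.9, -15.6, 2.1]
opening: 0.0198
```

```bash
python3 st.py .5663 .0122 .091
```

```text
t 10.25 q [-0.0996 -0.337   2.3045  0.0915  0.6002 -1.7476] pos [0.5664 0.0137 0.0913] open 0.0198 F [ -0.9 -15.6   2.1]
[[-0.838, -0.013, 0.546], [-0.018, 1.0, -0.003], [-0.546, -0.012, -0.838]]
to goal, tool cm: [ 0.03 -0.15  0.02]
```

Emit:
carry_out(
  commands=[
    [[0,0.1,0,0],[0,0.1,0,0],[0,0.1,0,0],[0,0,0,0],[0,0,0,0]],
  ],
)

```text
t: 10.67
tool_pos: [0.5664, 0.0139, 0.0913]
orientation: [-0.021, 2.564, -0.016]
force: [-3.0, -33.8, 2.1]
opening: 0.0198
```

```bash
python3 st.py .5663 .0122 .091
python3 - <<'E'
from h import *
im=robot.read_camera("side")[:,:,::-1]; cv2.imwrite("pics/d5.png",cv2.resize(im[150:250,130:260],None,fx=6,fy=6,interpolation=cv2.INTER_CUBIC))
im=robot.read_camera("scene")[:,:,::-1]; cv2.imwrite("pics/s5.png",cv2.resize(im[100:260,220:370],None,fx=3.7,fy=3.7,interpolation=cv2.INTER_CUBIC))
E
```

```text
t 10.667 q [-0.0949 -0.3366  2.3043  0.0797  0.599  -1.7344] pos [0.5664 0.0139 0.0913] open 0.0198 F [ -3.  -33.8   2.1]
[[-0.838, -0.011, 0.546], [-0.018, 1.0, -0.007], [-0.546, -0.016, -0.838]]
to goal, tool cm: [ 0.03 -0.17  0.02]
```

View pics/d5.png

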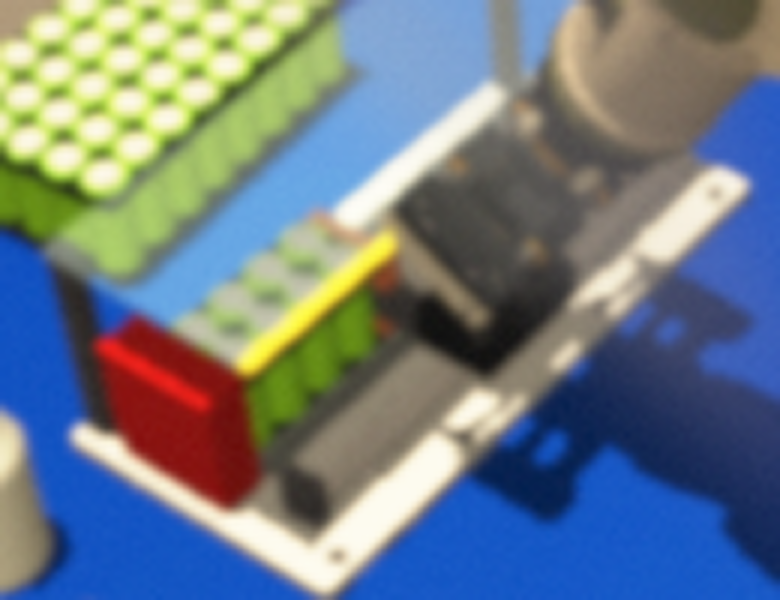

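View pics/s5.png

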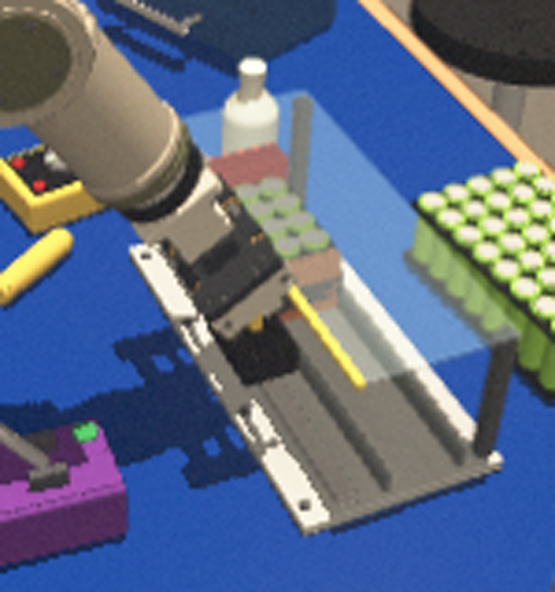

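It stalled at 34 N with the pack against the red block, so it is home. I'll ease off most of the push and open.

Emit:
carry_out(
  commands=[
    [[0,-0.15,0,0],[0,-0.15,0,0],[0,-0.05,0,0],[0,0,0,0]],
  ],
)

```text
t: 11.1
tool_pos: [0.5664, 0.0137, 0.0913]
orientation: [-0.022, 2.564, -0.009]
force: [-0.0, -10.3, 1.0]
opening: 0.0197
```

Emit:
carry_out(
  commands=[
    [[0,0,0,0],[0,0,0,0],[0,0,0,0],[0,0,0,0],[0,0,0,0]],
  ],
  claw=5,
)

```text
t: 11.52
tool_pos: [0.5657, 0.0154, 0.0906]
orientation: [-0.023, 2.565, -0.006]
force: [0.5, 0.6, -0.4]
opening: 0.0479
```

```bash
python3 st.py .5663 .0122 .091
```

```text
t 11.517 q [-0.0983 -0.3367  2.3052  0.0957  0.6012 -1.7505] pos [0.5657 0.0154 0.0906] open 0.0479 F [ 0.5  0.6 -0.4]
[[-0.838, -0.015, 0.545], [-0.018, 1.0, 0.001], [-0.545, -0.009, -0.838]]
to goal, tool cm: [-0.06 -0.32 -0.  ]
```

Emit:
carry_out(
  commands=[
    [[0,0,-2,0],[0,0,-2.5,0],[0,0,-2.5,0],[0,0,-2.5,0],[0,0,-2.5,0],[0,0,-2.5,0],[0,0,0,0]],
  ],
)

```text
t: 12.1
tool_pos: [0.4877, 0.0151, 0.2184]
orientation: [-0.024, 2.557, -0.008]
force: [1.0, -0.0, 1.6]
opening: 0.05
```

```bash
python3 st.py .405 -.331 .25
python3 - <<'E'
from h import *
im=robot.read_camera("side")[:,:,::-1]; cv2.imwrite("pics/d6.png",cv2.resize(im[130:260,130:290],None,fx=5,fy=4.6,interpolation=cv2.INTER_CUBIC))
im=robot.read_camera("wrist")[:,:,::-1].copy(); p=robot.camera_params("wrist")
F=np.load("fix.npy")
for L in [(-13,145,97),(25,33,78),(-45,-7,115),(25,145,78)]:
    q=proj(tf(F,L),"wrist",p)[0]; print(L,q)
    if abs(q).max()<1000: cv2.drawMarker(im,tuple(int(round(a)) for a in q),(255,0,255),0,9)
cv2.imwrite("pics/w6.png",im)
E
```

```text
t 12.1 q [-0.1262 -0.8287  2.3714  0.0812  1.0193 -1.7375] pos [0.4877 0.0151 0.2184] open 0.05 F [ 1.  -0.   1.6]
[[-0.834, -0.015, 0.552], [-0.019, 1.0, -0.0], [-0.552, -0.011, -0.834]]
to goal, tool cm: [  5.8  -34.51  -7.18]
(-13, 145, 97) [396.84667695 204.5780633 ]
(25, 33, 78) [289.25772302 211.94786216]
(-45, -7, 115) [255.26115369 197.04798771]
(25, 145, 78) [381.5414781  212.39179537]
```

View pics/d6.png

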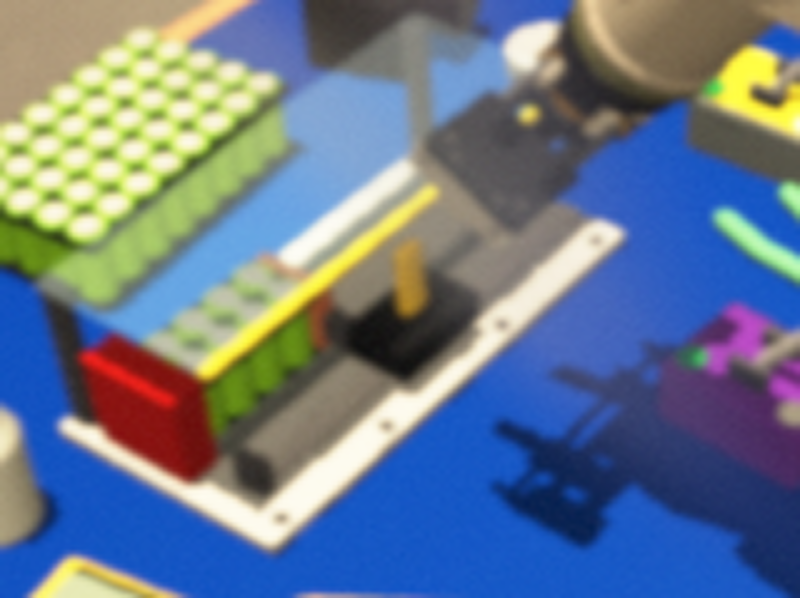

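View pics/w6.png

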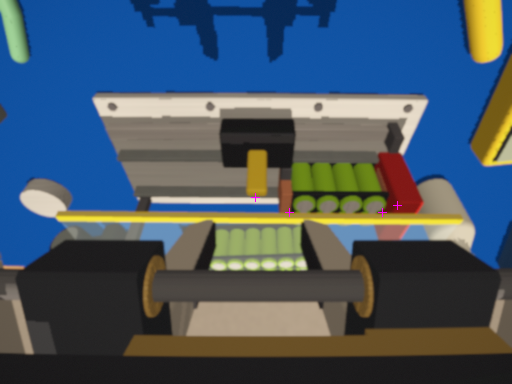

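The pack sits snug between pusher and block in both views. In the wrist view the handle is at column 257, against 255 predicted for 0.138 m of travel. Moving over to the isolator with the fingers closed.

Emit:
carry_out(
  commands=[
    [[0,-2,-0.5,0],[0,-3.8,-0.5,0],[0,-3.8,-0.5,0],[0,-3.8,-0.5,0],[0,-3.8,0,0],[0,-3.8,0,0],[0,-3.8,0,0],[0,-3.8,0,0],[0,-3.8,0,0],[0,-2.1,0,0],[0,0,0,0],[0,0,0,0]],
  ],
  claw=0,
)

```text
t: 13.2
tool_pos: [0.4873, -0.3233, 0.2341]
orientation: [-0.001, 2.58, -0.01]
force: [0.1, 0.8, -0.3]
opening: 0.0006
```

```bash
python3 st.py .405 -.331 .22
python3 - <<'E'
from h import *
im=robot.read_camera("wrist")[:,:,::-1].copy(); p=robot.camera_params("wrist")
F=np.load("iso.npy")
for L in [(-48,0,132),(0,0,147),(48,0,132),(-55,40,55),(-55,-40,55),(55,40,55)]:
    q=proj(tf(F,L),"wrist",p)[0]; print(L,q)
    if abs(q).max()<1000: cv2.drawMarker(im,tuple(int(round(a)) for a in q),(255,0,255),0,9)
cv2.imwrite("pics/w7.png",im)
im=robot.read_camera("scene")[:,:,::-1]; cv2.imwrite("pics/s7.png",im)
E
```

```text
t 13.2 q [-0.9471 -0.3016  1.9948  0.4903  1.1403 -2.657 ] pos [ 0.4873 -0.3233  0.2341] open 0.0006 F [ 0.1  0.8 -0.3]
[[-0.847, 0.001, 0.532], [-0.003, 1.0, -0.007], [-0.532, -0.007, -0.847]]
to goal, tool cm: [ 7.72 -0.77 -3.18]
(-48, 0, 132) [247.22061623  93.73013751]
(0, 0, 147) [249.96148239 159.43271937]
(48, 0, 132) [252.83104156 187.85220453]
(-55, 40, 55) [295.85243475  40.28165682]
(-55, -40, 55) [203.67903505  42.90252678]
(55, 40, 55) [289.88632491 142.06660265]
```

View pics/w7.png

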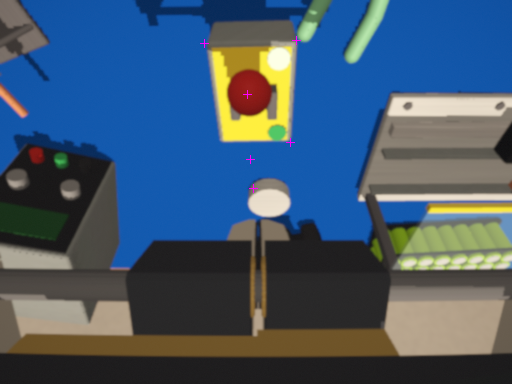

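View pics/s7.png

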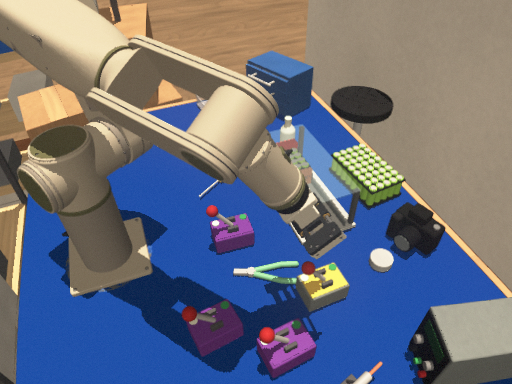

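The knob is at (249,92), within 2 px of the prediction. Joint 6 is at its limit (-2.657), though. A half turn gives the same pose with plenty of margin.

Emit:
carry_out(
  commands=[
    [[0,0,0,7],[0,0,0,7],[0,0,0,7],[0,0,0,7],[0,0,0,7],[0,0,0,7],[0,0,0,7],[0,0,0,7],[0,0,0,7],[0,0,0,7],[0,0,0,7],[0,0,0,7],[0,0,0,7]],
  ],
)

```text
t: 14.38
tool_pos: [0.4879, -0.3213, 0.2363]
orientation: [1.918, 1.883, 0.547]
force: [-0.1, -0.3, -0.2]
opening: 0.0009
```

Emit:
carry_out(
  commands=[
    [[0,0,0,7],[0,0,0,7],[0,0,0,7],[0,0,0,7],[0,0,0,7],[0,0,0,7],[0,0,0,7],[0,0,0,7],[0,0,0,7],[0,0,0,7],[0,0,0,7],[0,0,0,7],[0,0,0,5],[0,0,0,0]],
  ],
)

```text
t: 15.55
tool_pos: [0.4879, -0.3214, 0.2363]
orientation: [3.01, 0.001, 0.871]
force: [-0.5, -0.6, 0.3]
opening: 0.0005
```

```bash
python3 st.py .405 -.331 .22;python3 st.py .405 -.331 .12|tail -1
python3 - <<'E'
from h import *
for k,(a,b) in enumerate([((190,314),(329,150))]):
    pass
# ray-plane z=.13 for purple knobs
p=robot.camera_params("scene")
for a in [(190,314),(267,335),(307,268)]:
    u=cv2.undistortPoints(np.array([[a]],float),p["mtx"],np.array(p["dist_coeffs"]))[0,0]
    d=p["R"].T@np.r_[u,1]; c=-p["R"].T@p["t"]; print(a,c+d*(.132-c[2])/d[2])
E
```

```text
t 15.55 q [-0.9444 -0.3085  1.9971  0.4904  1.141   0.4887] pos [ 0.4879 -0.3214  0.2363] open 0.0005 F [-0.5 -0.6  0.3]
[[0.845, -0.001, 0.534], [0.003, -1.0, -0.008], [0.534, 0.008, -0.845]]
to goal, tool cm: [-7.88  0.96 -3.04]
to goal, tool cm: [-13.22   0.87   5.41]
(190, 314) [ 0.17448464 -0.34490267  0.132     ]
(267, 335) [ 0.30659397 -0.44704155  0.132     ]
(307, 268) [ 0.45289845 -0.32973079  0.132     ]
```

Emit:
carry_out(
  commands=[
    [[-2,0.24,-0.76,0],[-2,0.24,-0.76,0],[-2,0.24,-0.76,0],[-1.9,0.24,-0.76,0],[0,0,0,0],[-1.3,0,2.1,0],[-1.3,0,2.1,0],[-1.3,0,2.1,0],[-1.4,0,2.1,0],[0,0,0,0],[0,0,0,0]],
  ],
)

```text
t: 16.47
tool_pos: [0.4048, -0.3322, 0.1199]
orientation: [3.011, 0.007, 0.87]
force: [-0.0, 0.4, 0.8]
opening: 0.0002
```

```bash
python3 st.py .405 -.331 .12
python3 - <<'E'
from h import *
im=robot.read_camera("wrist")[:,:,::-1].copy(); p=robot.camera_params("wrist")
F=np.load("iso.npy")
for L in [(-48,0,132)]:
    q=proj(tf(F,L),"wrist",p)[0]; print(L,q)
cv2.imwrite("pics/w8.png",im)
im=robot.read_camera("scene")[:,:,::-1]; cv2.imwrite("pics/s8.png",cv2.resize(im[180:380,170:370],None,fx=3,fy=3))
E
```

```text
t 16.467 q [-1.133  -0.3113  2.2211  0.5879  1.0477  0.1803] pos [ 0.4048 -0.3322  0.1199] open 0.0002 F [-0.   0.4  0.8]
[[0.846, 0.002, 0.533], [0.006, -1.0, -0.006], [0.533, 0.008, -0.846]]
to goal, tool cm: [ 0.03 -0.12 -0.  ]
(-48, 0, 132) [252.91186754 153.52566417]
```

View pics/w8.png

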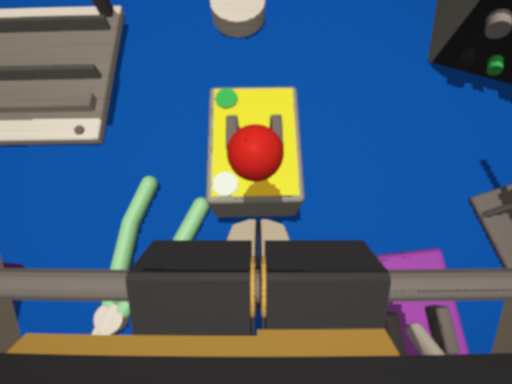

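View pics/s8.png

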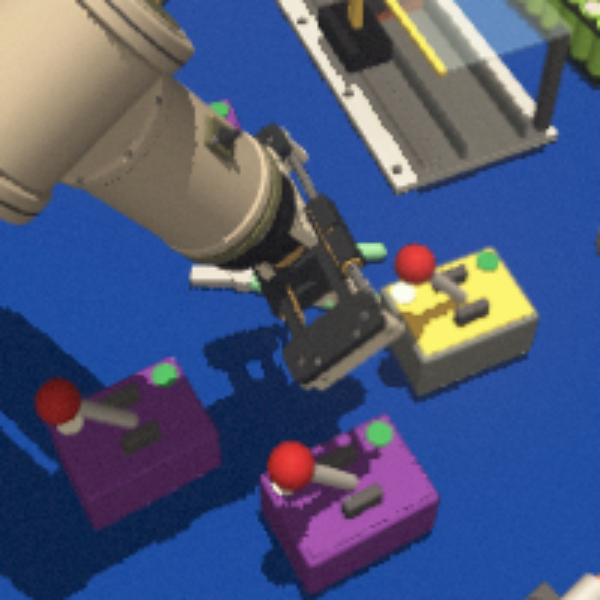

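The closed fingers are in line with the red knob at (255,153), on the box's off side. Pushing +x.

Emit:
carry_out(
  commands=[
    [[0.85,0,0.53,0],[0.85,0,0.53,0],[0.85,0,0.53,0],[0.85,0,0.53,0],[0.85,0,0.53,0],[0.85,0,0.53,0],[0.85,0,0.53,0],[0.85,0,0.53,0],[0.85,0,0.53,0],[0,0,0,0],[0,0,0,0]],
  ],
)

```text
t: 17.48
tool_pos: [0.4954, -0.3336, 0.1214]
orientation: [3.008, 0.006, 0.871]
force: [-0.6, -0.2, -0.5]
opening: 0.0005
```

```bash
python3 st.py .405 -.331 .12
python3 - <<'E'
from h import *
im=robot.read_camera("wrist")[:,:,::-1].copy(); p=robot.camera_params("wrist")
F=np.load("iso.npy")
print(proj(tf(F,(48,0,132)),"wrist",p)[0])
cv2.imwrite("pics/w9.png",im)
im=robot.read_camera("side")[:,:,::-1]; cv2.imwrite("pics/s9.png",cv2.resize(im[90:220,220:350],None,fx=4,fy=4))
E
```

```text
t 17.483 q [-0.9464 -0.1376  2.0732  0.5649  0.9277  0.339 ] pos [ 0.4954 -0.3336  0.1214] open 0.0005 F [-0.6 -0.2 -0.5]
[[0.845, 0.001, 0.534], [0.007, -1.0, -0.008], [0.534, 0.011, -0.845]]
to goal, tool cm: [-7.72 -0.27 -4.71]
[247.86223544 143.04897998]
```

View pics/w9.png

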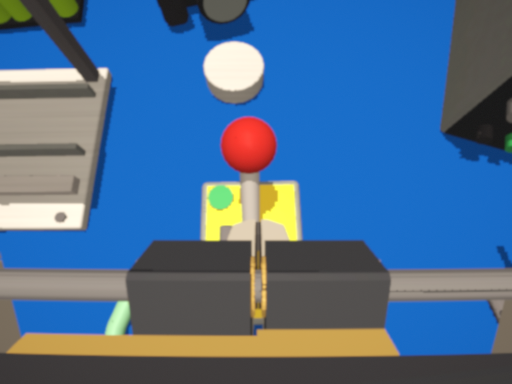

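View pics/s9.png

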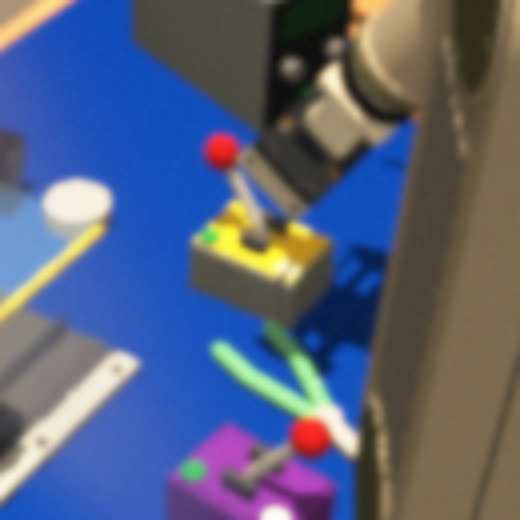

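The knob is at (248,145) and the predicted on position is (248,143), so the lever has gone over. Retracting and checking everything.

Emit:
carry_out(
  commands=[
    [[-0.85,0,-1.5,0],[-0.85,0,-2.5,0],[-0.85,0,-2.5,0],[0,0,-3,0],[0,0,-3,0],[0,0,0,0],[0,0,0,0]],
  ],
)

```text
t: 18.17
tool_pos: [0.4061, -0.3346, 0.2159]
orientation: [3.002, 0.003, 0.872]
force: [0.5, -0.2, -0.7]
opening: 0.0004
```

```bash
python3 st.py
python3 - <<'E'
from h import *
I=np.load("iso.npy");F=np.load("fix.npy")
im=robot.read_camera("scene")[:,:,::-1].copy()
print(proj(tf(I,(48,0,132)),"scene"))
cv2.imwrite("pics/s10.png",cv2.resize(im[110:320,180:390],None,fx=2.8,fy=2.8))
im=robot.read_camera("side")[:,:,::-1].copy(); print(proj(tf(I,(48,0,132)),"side"))
cv2.imwrite("pics/d10.png",cv2.resize(im[110:300,110:330],None,fx=3.1,fy=3.1))
E
```

```text
t 18.167 q [-1.1316 -0.4272  2.1253  0.5358  1.218   0.3058] pos [ 0.4061 -0.3346  0.2159] open 0.0004 F [ 0.5 -0.2 -0.7]
[[0.844, -0.002, 0.536], [0.006, -1.0, -0.014], [0.536, 0.015, -0.844]]
[[343.74531187 254.69579869]]
[[274.92575785 127.32553377]]
```

View pics/s10.png

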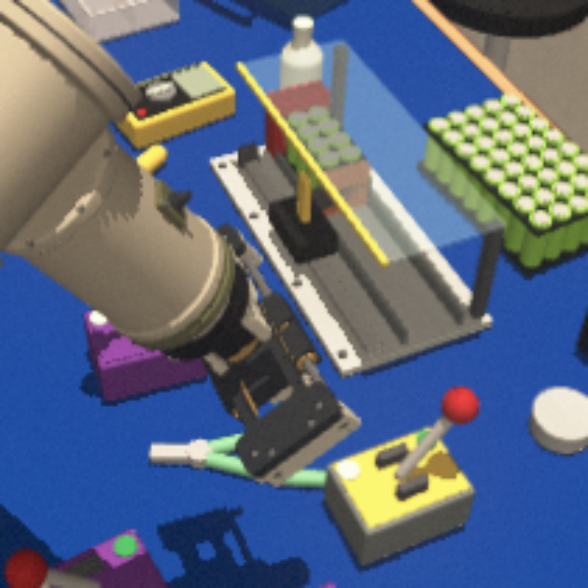

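View pics/d10.png

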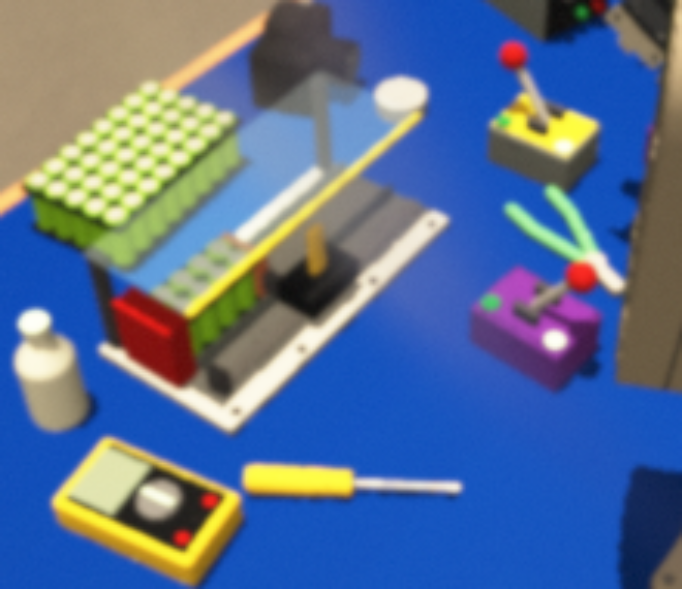

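The scene knob is at (344,255), against (343.7,254.7) predicted for on. The pack is snug, the bystanders look undisturbed and the arm is clear. Handing in.

```bash
python3 -c "
from plant import robot
print(robot.close_job())"
```

```text
the job is handed in; nothing more can be done
None
```

The pack is clamped home and the isolator is on. I handed the job in at about 18 s of the 48 s allowed, and no verdict was reported.

- **Tilt:** The moves had no tilt command, so I pushed the arm against its reach limit until the tool leaned about 33°. That lean held when I backed off, and it let the gripper reach the handle under the guard's edge.
- **Clamp:** I gripped the yellow handle (opening 20 mm) and slid the carriage about 119 mm along the rail. It stalled at 34 N with the pack against the red block, while the isolator was still off. I then eased off and released it.
- **Isolator:** With closed fingers I pushed the lever of the yellow-topped box over to the green dot, then backed clear.

**Last checks:**
- In the scene camera the knob is within 1 px of where it should be when on.
- The side and scene views show the pack snug between the copper pusher and the contact block.
- The handle was within 2 px of where a fully closed clamp puts it. I measured that from the wrist camera right after release and did not repeat it at the end.
- The meter, bottle, tin and pliers look where they were, and so does the screwdriver. This was by eye only, without measuring them.
- The robot was touching nothing, with forces under 1 N.

No final check failed. Along the way, the last joint reached its range limit (-2.657 of -2.66) on the way to the isolator, and I fixed that with a half turn of the gripper.

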